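# Put the tuning fork set back into its fitted pan

### The job

Put the set of tuning forks away: pull the four forks one by one out of the sprung clips of the grey rack and lay each one into the recess of its own length in the dark foam beds, shortest fork in the shortest recess and so on to the longest, stem in the narrow part, lying fully down. Leave the throat mirror and the tongue spatula in their clips.

Things in the scene. Friction and masses are not known exactly. Their poses are not given: they have to be found in the camera images.
- fork_xs: shortest of the four tuning forks, bare aluminium, round stem and two tines, 122 mm long, tips at x = 80 mm. Origin on the stem's axis where the clip holds it; x along the fork to the tips, z up. Foot x = -42, yoke 8 to 19, straight tines from there, 22 wide over both (y), 10 thick (z -5 to 5). All forks the same but for length.
- fork_s: second shortest of the four tuning forks, bare aluminium, round stem and two tines, 147 mm long, tips at x = 105 mm. Forks start lying level in the sprung clips of a grey rack (six clips, 50 mm apart), axis 30 mm above the worktop. A clip spans x = -5 to 5, rises 10 mm above the axis and lets go at a straight upward pull of 2 to 5 N.
- fork_m: second longest of the four tuning forks, bare aluminium, round stem and two tines, 172 mm long, tips at x = 130 mm. Grip any fork across both tines (along y) at about x = 28 mm: there the rack is open from x = 8 to 58, down to 4 mm above the worktop; the next instrument is at least 28 mm off.
- fork_l: longest of the four tuning forks, bare aluminium, round stem and two tines, 197 mm long, tips at x = 155 mm. Same axes and stem as the shortest fork.
- bed_xs: dark foam bed (light grey recess floor) with the shortest of the four recesses, 136 mm long, tine slot ending at x = 87 mm. Origin on its underside (3 mm above worktop) below the clip point of its seated fork, x toward the tine end, z up. All beds: 227 x 48.5 x 24 mm high, recess floor z = 14; a seated fork's origin is at x 0, y 0, z 19, x axes parallel.
- bed_s: dark foam bed (light grey recess floor) with the second shortest of the four recesses, 161 mm long, tine slot ending at x = 112 mm. All beds: stem slot 21 mm wide from x = -49 to 6, then an open cross channel for the fingers (floor z = 4) to x = 50, then the tine slot, 36 mm wide.
- bed_m: dark foam bed (light grey recess floor) with the second longest of the four recesses, 186 mm long, tine slot ending at x = 137 mm. All recesses have a 3 mm chamfer along the sides of their mouth. The four beds lie side by side, 50 mm apart, fixed in a low steel pan, in any order.
- bed_l: dark foam bed (light grey recess floor) with the longest of the four recesses, 211 mm long, tine slot ending at x = 162 mm. Same axes and outer size as the others.
- mirror: throat mirror that stays in its clip in the rack: the same round handle as the forks, a single thin shank and a round mirror of 23 mm at the end. Origin on the handle's axis at the clip, x to the mirror end (x = 123 mm).
- spatula: tongue spatula that stays in its clip in the rack: the same round handle, then one solid flat blade 18 mm wide, 3 mm thick, without a slot, to x = 133 mm. Origin on the handle's axis at the clip, x to the blade end.

How it is judged:
By the outcome, as a careful person would: the job done as asked, in the order asked, and still so for the second after the job is handed in, with the robot touching nothing.
It also fails if it takes over 104 s, if anything falls off the work surface, if the arm or the gripper's body presses on something with over 40 N, if the wrist force passes 120 N, or if a joint passes its speed limit or range.

### The arm

A 6-joint arm with a two-finger parallel gripper is mounted at the origin on a cart in front of the work surface, level with it; the furniture and walls round the work are solid. World frame = base frame: x ahead of the robot, y to its left, z up, the work surface at z = 0. Lengths are in m, angles in rad, forces in N, time in s.
With the tool pointing down it reaches from about 0.3 to 1 m from the base axis. Payload 5.1 kg.
Tool frame: the origin (TCP) lies midway between the tips of the shut fingers; the grasp point (between the pads) lies 19 mm behind it; z points along the fingers, y is the line along which they close (so a half turn about z gives the same grasp; the last joint's range is limited). The gripper opens to 95 mm and grips with 3 to 60 N. Pads are 20 mm wide; open, the fingers measure 119 mm over their backs; the gripper's body (75 mm by 180 mm) begins 59 mm behind the grasp point.
Start: joints at [-1.366, 0.124, 1.65, -0, 1.367, -0.083], TCP at [0.184, -0.623, 0.215] pointing down, gripper open.
Joint ranges: [-2.61, 2.61], [-1.02, 2.33], [0.03, 2.71], [-1.35, 4.49], [0.32, 2.68], [-2.91, 2.91]. Speed limits (rad/s): [2.57, 2.57, 3.14, 3.14, 3.14, 3.14].

### API

Orientations are given as a unit quaternion [w, x, y, z].
In Python, from plant import get_state, read_camera, finish_job gives the robot as it stands.
- The arm moves only by the shell command python3 -m creep 'ROWS' [FORCE]. ROWS is JSON, a list of rows, each a list of 7 numbers: the shift along the world's x, y, z scaled (see below), then the turn, a rotation vector about the world's x, y, z scaled (see below), then the closure, from -1 (fully open) to 1 (shut). A call has 1 to 12 rows; each row shifts and turns the commanded pose from where the row before left it; what a row does not reach is not made up. The controller multiplies each number of a shift by 0.03 m and each number of a turn by 5 degrees. A row lasts 1/8 s, in which the tool goes at most 62.5 mm and 10.7 degrees, less where a joint would pass 70% of its speed; a pose out of reach is approached as far as the arm can. A call with a number of a shift or a turn outside -1 to 1 is refused whole. A call with a gripper value outside its range is refused whole. The fingers move at their own pace and stop on an object; FORCE is the grip in N (left out, the last holds). Time passes only in rows, so rows that do not move let the fingers close. It gives the time, the measured TCP pose, the force, the opening and the grip force at its end, in the units of the state.
- get_state(): the state, without advancing time (a new reading comes with each control period).
- read_camera(name): name is "scene" or "top" or "wrist"; returns a dict with "pixels" (480x640x3 uint8, red, green, blue), "z_map" (480x640 float32, m along the optical axis (not along the pixel's ray), 0 where there is no reading), "mtx" (3x3 intrinsics, pixels), "T" (4x4, takes a point from camera to world coordinates); the wrist camera has in their place "T_tool_cam" (4x4, takes a point from camera to tool coordinates, whose origin is the TCP and whose axes are the flange's). Camera axes: x right, y up, looking along -z (the intrinsics and any distortion apply to the point x, -y, -z); pixel columns grow to the right and rows downward; lengths in m; the calibration is good to about 2 mm. A picture is of the moment at which its call begins: read the wrist's pose just before it.
- finish_job(): hands the job in; it is judged then, once.
The state is a dict: "time": time; "joint_positions": joint angles; "dq": joint speeds; "effort": joint torques, N m; "tool_pos": TCP position; "tcp_rot": TCP orientation; "wrist_force": force on the tool from outside, world axes, zero at the start; "torque": the same for the moment, N m; "finger_gap": finger opening in m; "grip_force": force on a finger pad.
Only numpy, scipy, OpenCV 4.12 (cv2) and the standard library are available. Lean on these libraries where they do the work, as an engineer would, in place of code of your own. Each camera call takes 0.05 s, during which the arm holds its last target. There are 200 camera calls.

## Working session

There is one attempt and no reset: what is moved stays moved. The work goes in short steps, Python scripts to look and compute and a shell command to move; the robot and the scene stay as the last step left them, time stands still between calls to the robot, and variables do not carry over. Pictures are saved under pics/ and viewed, at most 14 in all, crops included, and the job is handed in when it is done.

```bash
mkdir -p pics; ls; python3 - <<'E'
from plant import *
import cv2,numpy as np
s=get_state();print(s)
for n in("scene","top"):
    c=read_camera(n);cv2.imwrite(f"pics/{n}0.png",c["pixels"][:,:,::-1]);np.savez(f"pics/{n}0.npz",**{k:v for k,v in c.items()});print(n,list(c),c["mtx"],c["T"])
E
```

```text
pics
{'time': 0.0, 'joint_positions': array([-1.36560421e+00,  1.24498568e-01,  1.65165156e+00, -2.13975963e-05,
        1.36750498e+00, -8.25900084e-02]), 'dq': array([-0.00146581,  0.00117374, -0.00101419,  0.00090775,  0.00147679,
       -0.0002054 ]), 'effort': array([-8.40929933e-04, -4.17604959e+01, -3.59935641e+01,  7.73177692e-02,
        4.91407514e-02, -1.57988779e-04]), 'tool_pos': array([ 0.18432925, -0.62265137,  0.21340455]), 'tcp_rot': array([-1.02864347e-03,  9.89664693e-01,  1.43397114e-01, -7.36319988e-05]), 'wrist_force': array([ 0.48758554,  0.52405865, -0.00806734]), 'torque': array([ 0.05063517, -0.01627983,  0.00148387]), 'grip_force': 0.0, 'finger_gap': 0.09561947627714151}
scene ['pixels', 'z_map', 'mtx', 'T'] [[547.43631968   0.         320.40703429]
 [  0.         547.43631968 240.21828803]
 [  0.           0.           1.        ]] [[-0.71279405  0.35864936 -0.60273981 -0.16392763]
 [-0.70133558 -0.35554603  0.61783123  0.62140295]
 [ 0.00728303  0.8631093   0.50496465  0.62709851]
 [ 0.          0.          0.          1.        ]]
top ['pixels', 'z_map', 'mtx', 'T'] [[461.93617405   0.         326.29517227]
 [  0.         461.93617405 231.93357336]
 [  0.           0.           1.        ]] [[ 0.0033048   0.98590775 -0.16725726  0.37468645]
 [-0.9999082   0.00545576  0.01240232 -0.08269084]
 [ 0.01314005  0.16720092  0.98583528  0.94334941]
 [ 0.          0.          0.          1.        ]]
```

View pics/top0.png

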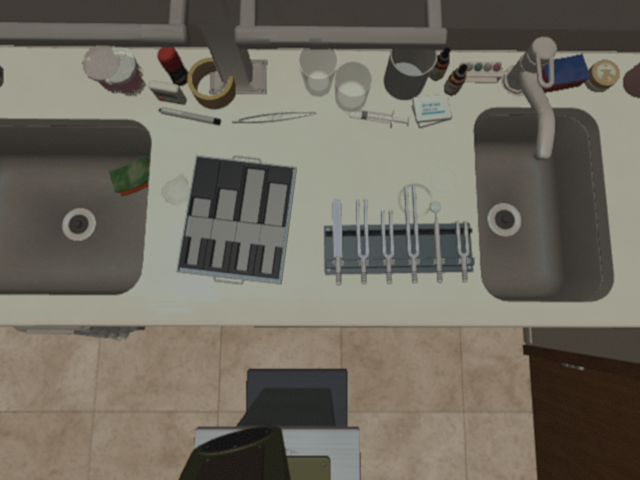

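View pics/scene0.png

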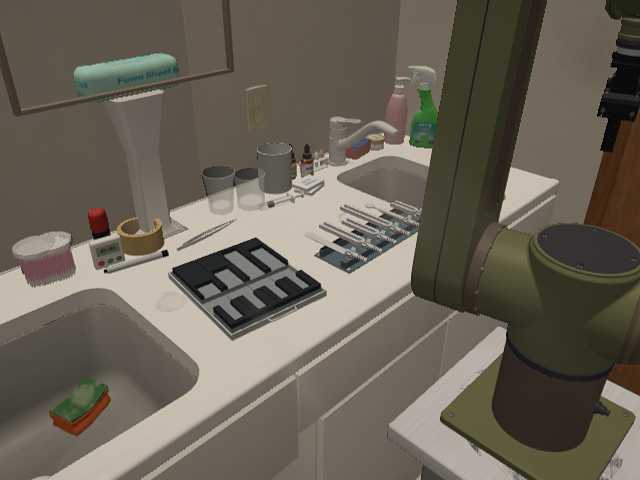

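Top view: the rack holds, left to right, spatula (338), fork (362, tips row 200), fork (388, tips 210), fork (413, tips 186 = longest), mirror (437) and the shortest fork (464, tips 221). Bed recess tips are at columns ~203/229/256/277, rows 200/190/170/183. The scene view agrees.

```bash
cat > h.py <<'E'
import numpy as np,cv2
from plant import *
from scipy.spatial.transform import Rotation as R
def px(c,u,v,T=None,d=None):
    K=c["mtx"];d=c["z_map"][int(round(v)),int(round(u))] if d is None else d
    T=c["T"] if T is None else T
    return (T@[(u-K[0,2])/K[0,0]*d,-(v-K[1,2])/K[1,1]*d,-d,1])[:3]
def toolT():
    s=get_state();q=s["tcp_rot"];T=np.eye(4)
    T[:3,:3]=R.from_quat([q[1],q[2],q[3],q[0]]).as_matrix();T[:3,3]=s["tool_pos"];return T
def ray(c,u,v,z,T=None):  # intersect with plane z
    T=c["T"] if T is None else T
    p=px(c,u,v,T,1.);o=T[:3,3];return o+(p-o)*(z-o[2])/(p[2]-o[2])
E
python3 - <<'E'
from h import *
np.set_printoptions(precision=4,suppress=True)
c=dict(np.load("pics/top0.npz"))
for u,v in [(338,283),(338,205),(364,280),(362,200),(389,280),(388,210),(414,280),(411,186),(438,278),(464,278),(463,221),(203,200),(229,190),(256,170),(277,183),(192,262),(216,266),(241,269),(267,272),(300,250),(240,250)]:
    print(u,v,px(c,u,v),ray(c,u,v,.03))
w=read_camera("wrist");print(w["mtx"],w["T_tool_cam"],[k for k in w]); print(toolT())
E
```

```text
338 283 [ 0.4275 -0.1174  0.034 ] [ 0.4278 -0.1176  0.03  ]
338 205 [ 0.5853 -0.1177  0.0293] [ 0.5851 -0.1177  0.03  ]
364 280 [ 0.4337 -0.1687  0.0322] [ 0.4339 -0.1689  0.03  ]
362 200 [ 0.6031 -0.1693 -0.    ] [ 0.5958 -0.1665  0.03  ]
389 280 [ 0.4337 -0.2174  0.0359] [ 0.4341 -0.2183  0.03  ]
388 210 [ 0.5826 -0.2239 -0.0028] [ 0.5754 -0.219   0.03  ]
414 280 [ 0.434  -0.267   0.0337] [ 0.4343 -0.2678  0.03  ]
411 186 [ 0.6334 -0.2726  0.0028] [ 0.6259 -0.2671  0.03  ]
438 278 [ 0.4381 -0.3145  0.034 ] [ 0.4384 -0.3155  0.03  ]
464 278 [ 0.3747 -0.0827  0.9433] [ 0.4386 -0.3672  0.03  ]
463 221 [ 0.5532 -0.3698  0.0321] [ 0.5536 -0.3705  0.03  ]
203 200 [0.5962 0.1581 0.0197] [0.5938 0.1554 0.03  ]
229 190 [0.619  0.1069 0.0147] [0.6149 0.1037 0.03  ]
256 170 [0.6616 0.0521 0.0169] [0.6575 0.0502 0.03  ]
277 183 [0.6335 0.0078 0.0187] [0.6303 0.0067 0.03  ]
192 262 [0.469  0.174  0.0194] [0.4679 0.171  0.03  ]
216 266 [0.4615 0.1264 0.0167] [0.4602 0.1234 0.03  ]
241 269 [ 0.3747 -0.0827  0.9433] [0.4545 0.074  0.03  ]
267 272 [0.4498 0.0239 0.018 ] [0.4488 0.0226 0.03  ]
300 250 [ 0.497  -0.0405 -0.002 ] [ 0.4929 -0.0419  0.03  ]
240 250 [0.4942 0.0798 0.0153] [0.4923 0.0772 0.03  ]
[[365.3188   0.     319.4451]
 [  0.     365.3188 241.7208]
 [  0.       0.       1.    ]] [[ 0.0005  0.9667  0.2559  0.0714]
 [ 1.     -0.0006  0.0003 -0.0001]
 [ 0.0004  0.2559 -0.9667 -0.1701]
 [ 0.      0.      0.      1.    ]] ['pixels', 'z_map', 'mtx', 'T_tool_cam']
[[ 0.9589  0.2838 -0.0003  0.1843]
 [ 0.2838 -0.9589  0.0016 -0.6228]
 [ 0.0001 -0.0016 -1.      0.2137]
 [ 0.      0.      0.      1.    ]]
```

```bash
python3 -m creep '[[0.75,1,0,0,0,-0.275,-1],[0.75,1,0,0,0,-0.275,-1],[0.75,1,0,0,0,-0.275,-1],[0.75,1,0,0,0,-0.275,-1],[0.75,1,0,0,0,-0.275,-1],[0.75,1,0,0,0,-0.275,-1],[0.75,1,0,0,0,-0.275,-1],[0.75,1,0,0,0,-0.275,-1],[0.75,1,0,0,0,-0.275,-1],[0.75,1,0,0,0,-0.275,-1],[0.75,1,0,0,0,-0.275,-1],[0.75,1,0,0,0,-0.275,-1]]'
cat > snap.py <<'E'
import sys
from h import *
n=sys.argv[1];T=toolT();c=read_camera("wrist");T=T@c.pop("T_tool_cam")
cv2.imwrite(f"pics/{n}.png",c["pixels"][:,:,::-1]);np.savez(f"pics/{n}.npz",**c,T=T);s=get_state();print(s["time"],s["tool_pos"],s["tcp_rot"],s["finger_gap"])
E
python3 snap.py r1
```

```text
time: 1.65
tool_pos: [0.4549, -0.2621, 0.2144]
tcp_rot: [-0.0, 1.0, -0.001, -0.0]
wrist_force: [-0.6, -0.3, -0.6]
finger_gap: 0.0953
grip_force: 0.0
1.7 [ 0.45679811 -0.25912472  0.21436769] [-1.43469863e-03  9.99998533e-01  6.15200432e-04  7.04459931e-04] 0.09533376624172339
```

View pics/r1.png

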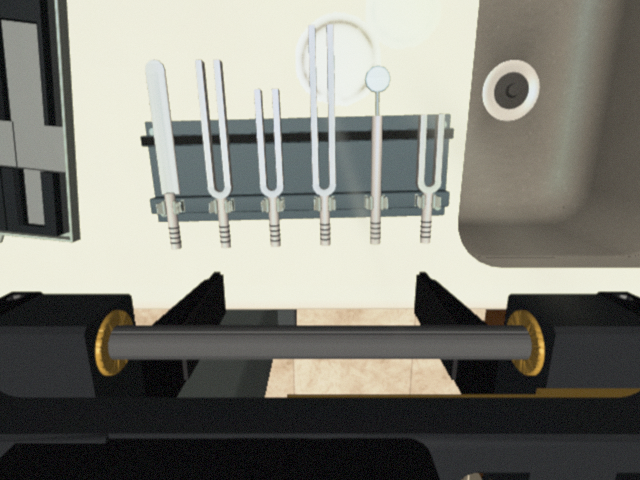

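r1: spatula (165,150), forks at columns 212, 269, 322, 430 and the mirror at 377, with clips at row ~203. It was taken while still settling, so I'll take settled views of the rack and beds.

```bash
python3 -m creep '[[0.8,0,-0.5,0,0,0,-1],[0.8,0,-0.5,0,0,0,-1],[0,0,0,0,0,0,-1],[0,0,0,0,0,0,-1],[0,0,0,0,0,0,-1]]' >/dev/null; python3 snap.py r2
python3 -m creep '[[0,1,0,0,0,0,-1],[0,1,0,0,0,0,-1],[0,0.3,0,0,0,0,-1],[0,0,0,0,0,0,-1],[0,0,0,0,0,0,-1],[0,0,0,0,0,0,-1]]' >/dev/null; python3 snap.py r3
python3 -m creep '[[0,1,0,0,0,0,-1],[0,1,0,0,0,0,-1],[0,1,0,0,0,0,-1],[0,1,0,0,0,0,-1],[0,1,0,0,0,0,-1],[0,1,0,0,0,0,-1],[0,1,0,0,0,0,-1],[0,0,0,0,0,0,-1],[0,0,0,0,0,0,-1],[0,0,0,0,0,0,-1]]' >/dev/null; python3 snap.py b1
python3 -m creep '[[0.7,1,0,0,0,0,-1],[0.7,1,0,0,0,0,-1],[0,0,0,0,0,0,-1],[0,0,0,0,0,0,-1],[0,0,0,0,0,0,-1]]' >/dev/null; python3 snap.py b2
python3 -c "
import cv2,numpy as np
a=[cv2.resize(cv2.imread(f'pics/{n}.png'),(400,300)) for n in ('r2','r3','b1','b2')]
cv2.imwrite('pics/m.png',np.vstack([np.hstack(a[:2]),np.hstack(a[2:])]))"
```

```text
2.375 [ 0.50215495 -0.26366093  0.18552261] [ 3.89266532e-04  9.99999725e-01 -3.91875358e-04  4.94591581e-04] 0.09534772650866927
3.175 [ 0.50245713 -0.1949191   0.18463281] [ 3.98836936e-05  9.99999872e-01 -5.02532003e-04 -3.95138624e-05] 0.09499337436230161
4.475 [0.50253907 0.01481282 0.18462294] [ 9.42237008e-05  9.99999698e-01 -7.70384897e-04 -5.00544192e-05] 0.0949076096508283
5.15 [0.54409751 0.07490626 0.1846422 ] [ 8.80463453e-05  9.99999779e-01 -6.57322293e-04 -3.80879555e-05] 0.09525188984732094
```

View pics/m.png

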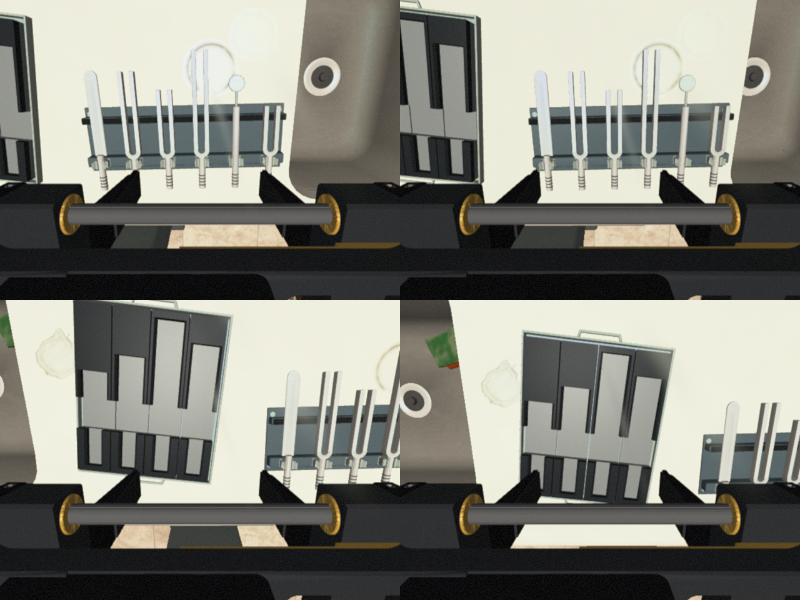

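Mosaic (half scale): r2 and r3 show all six instruments. b1 and b2 show the four beds, whose recesses left to right rank xs, s, l, m. Next I'll measure from the depth, cross-checked between views.

```bash
cat > meas.py <<'E'
from h import *
np.set_printoptions(precision=4,suppress=True)
def cloud(n):
    c=np.load(f"pics/{n}.npz");K,T,d=c["mtx"],c["T"],c["z_map"];v,u=np.indices(d.shape)
    P=np.stack([(u-K[0,2])/K[0,0]*d,-(v-K[1,2])/K[1,1]*d,-d],-1)@T[:3,:3].T+T[:3,3]
    P[d==0]=np.nan;P[290:]=np.nan;return P,c["pixels"]
if __name__=="__main__":
    for n in("r2","r3"):
        P,_=cloud(n);Q=P.reshape(-1,3);ok=(Q[:,2]>.026)&(Q[:,2]<.06)&(Q[:,0]>.42)&(Q[:,0]<.68)&(Q[:,1]<-.09)
        Q=Q[ok]
        for y0 in(-.118,-.168,-.218,-.268,-.317,-.368):
            A=Q[np.abs(Q[:,1]-y0)<.018];x=A[:,0]
            f=A[(x<.475)];t=A[(x>.5)]
            print(n,y0,len(A),"x",np.percentile(x,[.5,99.5]),"ends y",[np.round((np.percentile(s[:,1],2)+np.percentile(s[:,1],98))/2,4) for s in(f,A[(x>.5)&(x<.52)],A[x>x.max()-.02])],"z top",np.median(f[:,2]),np.median(t[:,2]))
    for n in("b1","b2","r2"):
        P,_=cloud(n);Q=P.reshape(-1,3);A=Q[(np.abs(Q[:,0]-.52)<.15)&(Q[:,1]>-.04)&(Q[:,1]<.2)]if n!="r2" else Q[(Q[:,1]<-.1)]
        h,e=np.histogram(A[:,2],bins=np.arange(-.01,.05,.001));print(n,[(round(a*1000),int(b)) for a,b in zip(e,h) if b>300])
E
python3 meas.py
```

```text
r2 -0.118 3393 x [0.4432 0.599 ] ends y [np.float64(-0.1172), np.float64(-0.1159), np.float64(-0.1142)] z top 0.03463856034220819 0.027947321130500524
r2 -0.168 3084 x [0.4615 0.5985] ends y [np.float64(-0.1668), np.float64(-0.166), np.float64(-0.1642)] z top 0.03567080719241841 0.03453023492032237
r2 -0.218 2373 x [0.4428 0.5744] ends y [np.float64(-0.2169), np.float64(-0.2159), np.float64(-0.2146)] z top 0.03482279290064483 0.03471972449615901
r2 -0.268 3099 x [0.4432 0.6254] ends y [np.float64(-0.2667), np.float64(-0.2659), np.float64(-0.2633)] z top 0.03468385800071097 0.03483019419012756
r2 -0.317 2171 x [0.4429 0.594 ] ends y [np.float64(-0.3163), np.float64(-0.3156), np.float64(-0.3136)] z top 0.03454998386781699 0.03219503670872059
r2 -0.368 2015 x [0.4558 0.5536] ends y [np.float64(-0.3662), np.float64(-0.3653), np.float64(-0.3644)] z top 0.034601418700371867 0.03447185615126133
r3 -0.118 3328 x [0.4438 0.5992] ends y [np.float64(-0.1169), np.float64(-0.1159), np.float64(-0.114)] z top 0.034740080910334925 0.027924489209051606
r3 -0.168 2747 x [0.4441 0.5983] ends y [np.floa
[... 840 characters left out ...]
619), (15, 1875), (16, 7915), (17, 7694), (18, 1808), (19, 361), (20, 304), (21, 333), (22, 404), (23, 701), (24, 1459), (25, 3588), (26, 10458), (27, 9369), (28, 1899)]
b2 [(-2, 420), (-1, 1734), (0, 1594), (1, 415), (5, 738), (6, 3524), (7, 3400), (8, 803), (13, 584), (14, 542), (15, 1571), (16, 6560), (17, 6449), (18, 1443), (23, 496), (24, 985), (25, 2544), (26, 7776), (27, 7128), (28, 1377)]
r2 [(-3, 398), (-2, 6598), (-1, 24026), (0, 22341), (1, 5404), (2, 1750), (3, 6086), (4, 5523), (5, 1074), (20, 483), (21, 1476), (22, 1091), (23, 445), (24, 879), (25, 846), (26, 575), (27, 1330), (28, 1281), (29, 460), (30, 446), (31, 752), (32, 729), (33, 1710), (34, 4224), (35, 3229), (36, 770)]
```

```bash
cat > bedfit.py <<'E'
from meas import *
from scipy.optimize import minimize
def model(X,Y,L):
    a=np.abs(Y);hw=np.where(X<28,10.5,18.);d=np.maximum(a-hw,np.where(X<28,-49-X,X-L))
    z=17+np.clip(d/.3,0,7)+np.clip(d-.3*7/3,0,3)*0   # steep wall, then chamfer
    z=np.where(d>0,np.clip(24+d,24,27),17.)
    return np.where((X>6)&(X<50),7.,z)
P={n:cloud(n)[0].reshape(-1,3)*1000 for n in("b1","b2")}
for nm,y0,L in(("xs",164,87),("s",115,112),("l",65,162),("m",16,137)):
    for n in P:
        Q=P[n];Q=Q[(np.abs(Q[:,0]-540)<150)&(np.abs(Q[:,1]-y0)<45)&(Q[:,2]<30)&(Q[:,2]>4)]
        def cost(p):
            c,s=np.cos(p[2]/100),np.sin(p[2]/100);D=Q[:,:2]-p[:2];X=D@[c,s];Y=D@[-s,c]
            m=(np.abs(Y)<22)&(X>-58)&(X<165)
            return np.minimum(np.abs(Q[m,2]-model(X[m],Y[m],L)),6).mean()+3*max(0,1-m.sum()/5000)
        best=min((minimize(cost,[x,y0+dy,-10],method="Nelder-Mead",options=dict(initial_simplex=[[x,y0+dy,-10],[x+6,y0+dy,-10],[x,y0+dy+6,-10],[x,y0+dy,-6]])) for x in(500,508,516) for dy in(-6,0,6)),key=lambda r:r.fun)
        print(nm,n,best.x.round(2),"yaw deg",np.degrees(best.x[2]/100).round(2),round(best.fun,3))
Q=np.vstack(list(P.values()));M=Q[(Q[:,2]>29)&(Q[:,1]>-60)&(Q[:,1]<200)];print("above foam",len(M),np.percentile(M[:,2],[5,50,95]) if len(M) else "")
# pan wall height profile across y at channel
S=Q[(np.abs(Q[:,0]-525)<6)]
for y in list(range(-32,0,2))+list(range(176,204,2)):
    A=S[np.abs(S[:,1]-y)<1,2];print(y,len(A),np.percentile(A,[5,50,95]).round(1) if len(A) else "",end="; ")
E
python3 bedfit.py
```

```text
xs b1 [513.93 169.94 -11.11] yaw deg -6.36 0.819
xs b2 [513.63 170.21 -11.27] yaw deg -6.46 0.76
s b1 [508.27 120.22 -11.23] yaw deg -6.44 0.809
s b2 [508.32 120.37 -11.38] yaw deg -6.52 0.735
l b1 [502.78  70.5  -11.14] yaw deg -6.38 0.827
l b2 [502.59  70.52 -11.2 ] yaw deg -6.42 0.776
m b1 [497.28  20.83 -11.23] yaw deg -6.44 0.75
m b2 [497.11  20.78 -11.25] yaw deg -6.45 0.799
above foam 1648 [ 29.1772 194.8922 206.5335]
-32 49 [-0.9  0.1  1.1]; -30 49 [-1.4 -0.2  1.1]; -28 48 [-1.5 -0.2  1.1]; -26 45 [-1.3 -0.1  0.9]; -24 51 [-1.2  0.   0.9]; -22 47 [-1.5 -0.   0.7]; -20 46 [-1.3 -0.2  0.9]; -18 46 [-1.2  0.   0.9]; -16 29 [-1.6 -0.   0.8]; -14 12 [-0.4 12.7 14.4]; -12 63 [10.  13.6 14.8]; -10 84 [ 2.1  6.  14.5]; -8 40 [1.9 3.  4.6]; -6 44 [3.7 6.8 7.8]; -4 46 [5.7 6.8 7.8]; -2 57 [5.4 6.8 8. ]; 176 62 [ 5.8  7.4 17.4]; 178 64 [ 5.8  7.2 17.2]; 180 83 [ 5.9  8.2 24.8]; 182 82 [ 6.   7.9 26.4]; 184 65 [ 6.3  7.9 27.1]; 186 73 [ 6.1  8.  28. ]; 188 82 [ 6.1 10.2 27.6]; 190 74 [ 5.7  7.9 27.8]; 192 66 [ 6.1  9.  27.5]; 194 25 [ 2.4  5.6 26.6]; 196 112 [ 2.4  6.4 14.1]; 198 71 [ 5.3 13.5 14.8]; 200 7 [13.  13.4 14.4]; 202 0 ;
```

Beds fit to better than 0.5 mm between the views (yaw -6.44°, order from +y: xs, s, l, m). The rack is at yaw +1.1°. Starting with fork_m, the closest.

```bash
python3 -m creep '[[-0.16,-0.8,-0.4,0,0,0.024,0.16],[-0.16,-0.8,-0.4,0,0,0.024,0.16],[-0.16,-0.8,-0.4,0,0,0.024,0.16],[-0.16,-0.8,-0.4,0,0,0.024,0.16],[-0.16,-0.8,-0.4,0,0,0.024,0.16],[-0.16,-0.8,-0.4,0,0,0.024,0.16],[-0.16,-0.8,-0.4,0,0,0.024,0.16],[-0.16,-0.8,-0.4,0,0,0.024,0.16],[-0.16,-0.8,-0.4,0,0,0.024,0.16],[-0.16,-0.8,-0.4,0,0,0.024,0.16],[0,0,0,0,0,0,0.16],[0,0,0,0,0,0,0.16]]' 40; python3 snap.py g1
```

```text
time: 6.65
tool_pos: [0.4965, -0.1643, 0.0651]
tcp_rot: [-0.0, 1.0, 0.01, 0.0]
wrist_force: [-0.5, 1.1, 0.4]
finger_gap: 0.0402
grip_force: 0.0
6.7 [ 0.49679276 -0.16404533  0.06531615] [1.00772763e-04 9.99945733e-01 1.04050134e-02 5.06498708e-04] 0.03989318536370115
```

View pics/g1.png

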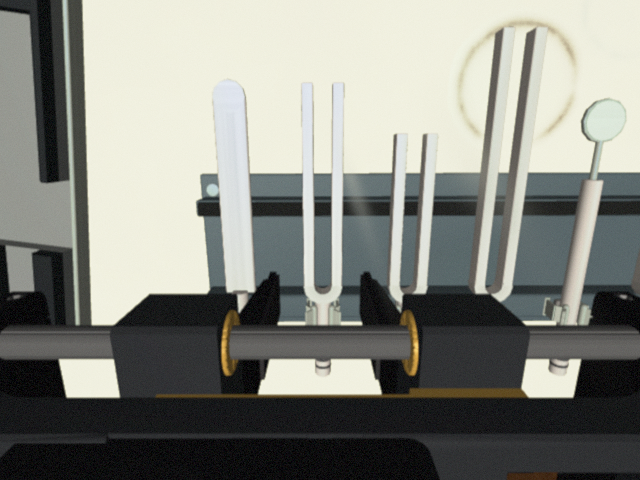

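g1: fork_m (col 323) lies centred between the fingers (275 and 365). Descend, close, pull.

```bash
python3 -m creep '[[0,-0.05,-0.6,0,0,0,0.16],[0,0,-0.58,0,0,0,0.16],[0,0,-0.4,0,0,0,0.16],[0,0,0,0,0,0,0.16],[0,0,0,0,0,0,0.16],[0,0,0,0,0,0,1],[0,0,0,0,0,0,1],[0,0,0,0,0,0,1],[0,0,0,0,0,0,1]]' 40;  python3 -m creep '[[0,0,0.15,0,0,0,1],[0,0,0.3,0,0,0,1],[0,0,0.5,0,0,0,1],[0,0,1,0,0,0,1],[0,0,1,0,0,0,1],[0,0,0,0,0,0,1],[0,0,0,0,0,0,1]]' 40; python3 snap.py g2
```

```text
time: 7.82
tool_pos: [0.4968, -0.1659, 0.0177]
tcp_rot: [0.0, 1.0, 0.01, 0.0]
wrist_force: [-0.3, 0.3, 2.5]
finger_gap: 0.0217
grip_force: 40.0
time: 8.7
tool_pos: [0.4961, -0.1656, 0.1053]
tcp_rot: [-0.0, 1.0, 0.01, -0.0]
wrist_force: [-0.1, 0.1, -1.7]
finger_gap: 0.0215
grip_force: 40.0
8.75 [ 0.49558401 -0.16534144  0.1045421 ] [-4.65423915e-04  9.99945492e-01  1.03870109e-02 -9.52427806e-04] 0.02138502848375888
```

View pics/g2.png

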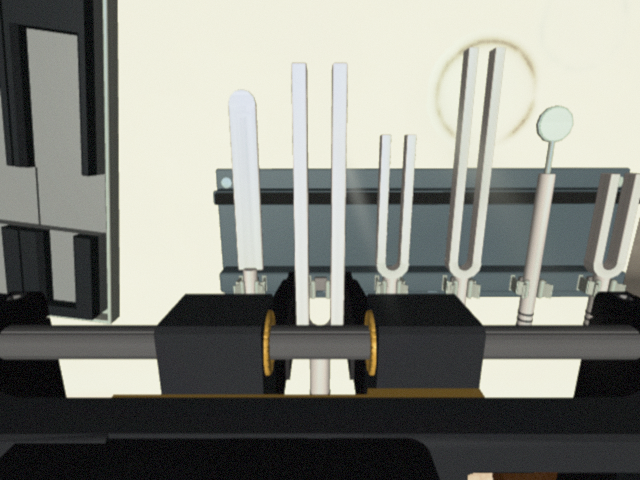

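g2: fork_m is out, held level between the fingers (tines at cols 300/340, tips at row 65), and its clip is empty. I'll measure how it sits in the hand.

```bash
cat > held.py <<'E'
import sys
from meas import *
P,_=cloud(sys.argv[1]);tip=float(sys.argv[2]);s=get_state();T=toolT()
Q=(P.reshape(-1,3)-T[:3,3])@T[:3,:3]*1000  # tool frame: x fwd, z down
A=Q[(np.abs(Q[:,1])<22)&(np.abs(Q[:,2]+9)<22)&(Q[:,0]>30)&(Q[:,0]<180)]
p=np.polyfit(A[:,0],A[:,2],1);x=np.percentile(A[:,0],99.5);e=A[A[:,0]>x-15];b=A[A[:,0]<50]
mid=lambda a:(np.percentile(a[:,1],2)+np.percentile(a[:,1],98))/2
print("pitch deg",np.degrees(np.arctan(p[0])),"(+ tips low) top at x=0, z",p[1],"axis below tcp z by",-(p[1]+5),"tip x",x,"origin x rel tcp",x-tip,"y near/far",mid(b),mid(e))
E
python3 held.py g2 130
```

```text
pitch deg 0.004665302201256748 (+ tips low) top at x=0, z -17.710725760669867 axis below tcp z by 12.710725760669867 tip x 102.3869393386091 origin x rel tcp -27.613060661390904 y near/far 0.09061052602039332 0.06469845387673878
```

```bash
python3 -m creep '[[0.12,0.76,0,0,0,-0.19,1],[0.12,0.76,0,0,0,-0.19,1],[0.12,0.76,0,0,0,-0.19,1],[0.12,0.76,0,0,0,-0.19,1],[0.12,0.76,-0.3,0,0,-0.19,1],[0.12,0.76,-0.3,0,0,-0.19,1],[0.12,0.76,-0.3,0,0,-0.19,1],[0.12,0.76,-0.3,0,0,-0.19,1],[0,0,0,0,0,0,1],[0,0,0,0,0,0,1],[0,0,0,0,0,0,1]]' 40; python3 snap.py g3
```

```text
time: 10.12
tool_pos: [0.5253, 0.016, 0.0698]
tcp_rot: [0.0, 0.998, -0.056, 0.0]
wrist_force: [0.3, -1.0, -0.6]
finger_gap: 0.0219
grip_force: 40.0
10.175 [0.52538543 0.0159602  0.06997365] [ 6.22247691e-05  9.98411131e-01 -5.63486670e-02  1.92764127e-04] 0.021331114508099356
```

```bash
python3 -m creep '[[-0.025,0.057,-0.6,0,0,0,1],[0,0,-0.6,0,0,0,1],[0,0,-0.4,0,0,0,1],[0,0,-0.2,0,0,0,1],[0,0,-0.1,0,0,0,1],[0,0,-0.07,0,0,0,1],[0,0,0,0,0,0,1],[0,0,0,0,0,0,1]]' 40; python3 -m creep '[[0,0,0,0,0,0,0.41],[0,0,0,0,0,0,0.41],[0,0,0,0,0,0,0.41]]'; python3 -m creep '[[0,0,0.3,0,0,0,0.41],[0,0,0.6,0,0,0,0.41],[0,0,1,0,0,0,0.41],[0,0,1,0,0,0,0.41],[0,0,0,0,0,0,0.41],[0,0,0,0,0,0,0.41]]'; python3 snap.py g4
```

```text
time: 11.18
tool_pos: [0.5249, 0.0183, 0.0111]
tcp_rot: [0.0, 0.998, -0.056, 0.0]
wrist_force: [0.7, -0.3, -0.9]
finger_gap: 0.0215
grip_force: 40.0
time: 11.55
tool_pos: [0.5247, 0.0183, 0.0108]
tcp_rot: [0.0, 0.998, -0.056, 0.0]
wrist_force: [0.2, -0.2, -0.3]
finger_gap: 0.0284
grip_force: 0.0
time: 12.3
tool_pos: [0.5243, 0.0184, 0.0977]
tcp_rot: [0.0, 0.998, -0.056, 0.0]
wrist_force: [0.5, -0.0, -0.0]
finger_gap: 0.0279
grip_force: 0.0
12.35 [0.52373098 0.01840012 0.0968284 ] [-1.99402118e-05  9.98434537e-01 -5.59274681e-02 -7.69791130e-04] 0.028123770426259728
```

View pics/g4.png

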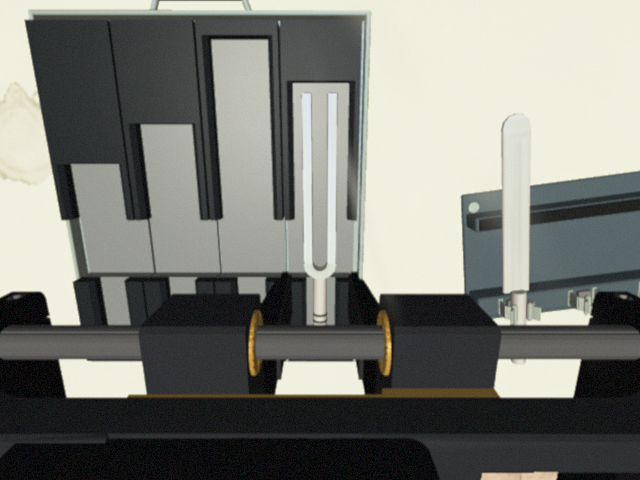

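g4: fork_m lies in its recess (tips at (320,95), stem in the narrow part). Next is fork_s.

```bash
python3 -m creep '[[-0.09,-0.78,0,0,0,0.15,0.41],[-0.09,-0.78,-0.11,0,0,0.15,0.16],[-0.09,-0.78,-0.11,0,0,0.15,0.16],[-0.09,-0.78,-0.11,0,0,0.15,0.16],[-0.09,-0.78,-0.11,0,0,0.15,0.16],[-0.09,-0.78,-0.11,0,0,0.15,0.16],[-0.09,-0.78,-0.11,0,0,0.15,0.16],[-0.09,-0.78,-0.11,0,0,0.15,0.16],[-0.09,-0.78,-0.11,0,0,0.15,0.16],[-0.09,-0.78,-0.22,0,0,0.15,0.16],[0,0,0,0,0,0,0.16],[0,0,0,0,0,0,0.16]]' 40
```

```text
time: 13.85
tool_pos: [0.4969, -0.215, 0.0637]
tcp_rot: [-0.001, 1.0, 0.009, -0.001]
wrist_force: [0.5, -0.3, 0.3]
finger_gap: 0.0397
grip_force: 0.0
```

```bash
python3 -m creep '[[0.02,-0.02,-0.6,0,0,0,0.16],[0,0,-0.58,0,0,0,0.16],[0,0,-0.34,0,0,0,0.16],[0,0,0,0,0,0,0.16],[0,0,0,0,0,0,0.16],[0,0,0,0,0,0,1],[0,0,0,0,0,0,1],[0,0,0,0,0,0,1],[0,0,0,0,0,0,1]]' 40;  python3 -m creep '[[0,0,0.15,0,0,0,1],[0,0,0.3,0,0,0,1],[0,0,0.5,0,0,0,1],[0,0,1,0,0,0,1],[0,0,1,0,0,0,1],[0,0,0,0,0,0,1],[0,0,0,0,0,0,1]]' 40; python3 snap.py g5; python3 held.py g5 105
```

```text
time: 14.98
tool_pos: [0.4984, -0.2164, 0.0195]
tcp_rot: [0.0, 1.0, 0.009, 0.0]
wrist_force: [0.0, 0.9, 2.1]
finger_gap: 0.0216
grip_force: 40.0
time: 15.85
tool_pos: [0.4977, -0.2161, 0.1072]
tcp_rot: [-0.0, 1.0, 0.01, -0.0]
wrist_force: [-0.8, 0.4, -1.3]
finger_gap: 0.0215
grip_force: 40.0
15.9 [ 0.49728424 -0.21579685  0.10634548] [-5.11222495e-04  9.99954069e-01  9.52814264e-03 -9.01370641e-04] 0.0216059012125454
pitch deg 0.40977879826227914 (+ tips low) top at x=0, z -16.34658570418463 axis below tcp z by 11.34658570418463 tip x 76.89639161487348 origin x rel tcp -28.10360838512652 y near/far 0.25285033526016765 0.3428858361416314
```

```bash
python3 -m creep '[[0.107,0.925,0,0,0,-0.1255,1],[0.107,0.925,0,0,0,-0.1255,1],[0.107,0.925,0,0,0,-0.1255,1],[0.107,0.925,0,0,0,-0.1255,1],[0.107,0.925,0,0,0,-0.1255,1],[0.107,0.925,0,0,0,-0.1255,1],[0.107,0.925,-0.2,0,0,-0.1255,1],[0.107,0.925,-0.2,0,0,-0.1255,1],[0.107,0.925,-0.2,0,0,-0.1255,1],[0.107,0.925,-0.2,0,0,-0.1255,1],[0.107,0.925,-0.2,0,0,-0.1255,1],[0.107,0.925,-0.2,0,0,-0.1255,1]]' 40;python3 -m creep '[[0,0,0,0,0,0,1],[0,0,0,0,0,0,1],[0,0,0,0,0,0,1]]' 40; python3 -c "
from h import *;print(get_state()['tool_pos'],get_state()['tcp_rot'])"
```

```text
time: 17.4
tool_pos: [0.5353, 0.1175, 0.0694]
tcp_rot: [0.0, 0.998, -0.056, -0.002]
wrist_force: [-0.0, -1.3, -2.1]
finger_gap: 0.0215
grip_force: 40.0
time: 17.77
tool_pos: [0.5365, 0.1159, 0.0714]
tcp_rot: [0.0, 0.998, -0.057, -0.0]
wrist_force: [-0.2, 0.5, -1.3]
finger_gap: 0.0217
grip_force: 40.0
[0.53651247 0.11590489 0.07140463] [ 1.19989322e-04  9.98394434e-01 -5.66437363e-02 -1.64945175e-04]
```

```bash
python3 -m creep '[[-0.01,0.043,-0.6,0,0,0,1],[0,0,-0.6,0,0,0,1],[0,0,-0.4,0,0,0,1],[0,0,-0.2,0,0,0,1],[0,0,-0.1,0,0,0,1],[0,0,-0.08,0,0,0,1],[0,0,0,0,0,0,1],[0,0,0,0,0,0,1]]' 40; python3 -m creep '[[0,0,0,0,0,0,0.41],[0,0,0,0,0,0,0.41],[0,0,0,0,0,0,0.41]]'; python3 -m creep '[[0,0,0.3,0,0,0,0.41],[0,0,0.6,0,0,0,0.41],[0,0,1,0,0,0,0.41],[0,0,1,0,0,0,0.41],[0,0,0,0,0,0,0.41],[0,0,0,0,0,0,0.41]]'; python3 snap.py g6
```

```text
time: 18.77
tool_pos: [0.5367, 0.1181, 0.0126]
tcp_rot: [-0.0, 0.998, -0.056, 0.0]
wrist_force: [-0.4, 0.6, -0.6]
finger_gap: 0.0219
grip_force: 40.0
time: 19.15
tool_pos: [0.5365, 0.1181, 0.0123]
tcp_rot: [-0.0, 0.998, -0.056, 0.0]
wrist_force: [-0.2, -0.0, -0.0]
finger_gap: 0.0279
grip_force: 0.0
time: 19.9
tool_pos: [0.5361, 0.118, 0.0992]
tcp_rot: [-0.0, 0.998, -0.056, 0.0]
wrist_force: [0.2, 0.3, 1.0]
finger_gap: 0.0284
grip_force: 0.0
19.95 [0.53557004 0.11794953 0.09831816] [ 1.24640076e-04  9.98421333e-01 -5.61627369e-02 -7.57152407e-04] 0.027800433791068887
```

View pics/g6.png

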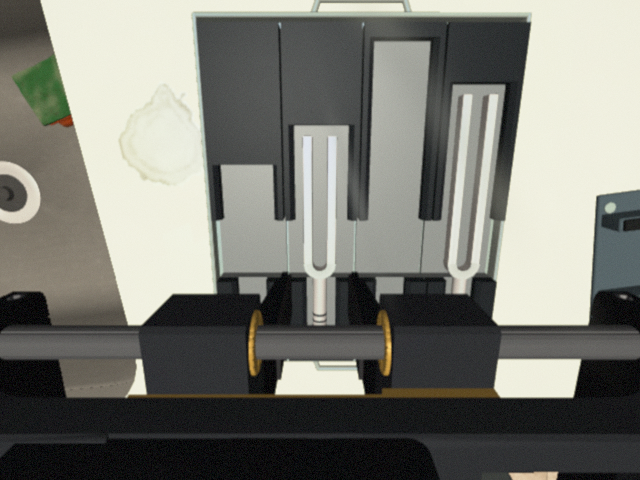

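g6: fork_s is seated in its recess (tips at (320,137)), and fork_m is undisturbed. Next is fork_l.

```bash
python3 -m creep '[[-0.096,-1,0,0,0,0.116,0.41],[-0.096,-1,0,0,0,0.116,0.16],[-0.096,-1,-0.1,0,0,0.116,0.16],[-0.096,-1,-0.1,0,0,0.116,0.16],[-0.096,-1,-0.1,0,0,0.116,0.16],[-0.096,-1,-0.1,0,0,0.116,0.16],[-0.096,-1,-0.1,0,0,0.116,0.16],[-0.096,-1,-0.1,0,0,0.116,0.16],[-0.096,-1,-0.1,0,0,0.116,0.16],[-0.096,-1,-0.1,0,0,0.116,0.16],[-0.096,-1,-0.1,0,0,0.116,0.16],[-0.096,-1,-0.1,0,0,0.116,0.16]]' 40; python3 -m creep '[[-0.096,-0.79,-0.1,0,0,0.116,0.16],[0,0,0,0,0,0,0.16],[0,0,0,0,0,0,0.16]]' 40
```

```text
time: 21.45
tool_pos: [0.5005, -0.2424, 0.0673]
tcp_rot: [-0.001, 1.0, 0.005, -0.001]
wrist_force: [0.7, -0.3, -0.5]
finger_gap: 0.0406
grip_force: 0.0
time: 21.82
tool_pos: [0.4983, -0.2648, 0.0651]
tcp_rot: [-0.001, 1.0, 0.01, -0.001]
wrist_force: [0.4, -0.7, 0.5]
finger_gap: 0.0399
grip_force: 0.0
```

```bash
python3 -m creep '[[0,-0.015,-0.6,0,0,0,0.16],[0,0,-0.58,0,0,0,0.16],[0,0,-0.4,0,0,0,0.16],[0,0,0,0,0,0,0.16],[0,0,0,0,0,0,0.16],[0,0,0,0,0,0,1],[0,0,0,0,0,0,1],[0,0,0,0,0,0,1],[0,0,0,0,0,0,1]]' 40;  python3 -m creep '[[0,0,0.15,0,0,0,1],[0,0,0.3,0,0,0,1],[0,0,0.5,0,0,0,1],[0,0,1,0,0,0,1],[0,0,1,0,0,0,1],[0,0,0,0,0,0,1],[0,0,0,0,0,0,1]]' 40; python3 snap.py g7; python3 held.py g7 155
```

```text
time: 22.95
tool_pos: [0.4992, -0.2663, 0.0193]
tcp_rot: [0.0, 1.0, 0.01, 0.0]
wrist_force: [-0.9, -0.1, 2.8]
finger_gap: 0.022
grip_force: 40.0
time: 23.82
tool_pos: [0.4985, -0.2659, 0.1069]
tcp_rot: [-0.0, 1.0, 0.01, -0.0]
wrist_force: [-0.1, 0.0, -1.2]
finger_gap: 0.0218
grip_force: 40.0
23.875 [ 0.49808234 -0.26560086  0.10598502] [-6.00737147e-04  9.99953443e-01  9.58853052e-03 -9.00442897e-04] 0.021579239105651446
pitch deg 0.12953331230409543 (+ tips low) top at x=0, z -16.37080167176893 axis below tcp z by 11.37080167176893 tip x 123.96219102376587 origin x rel tcp -31.037808976234132 y near/far 0.08349553445298952 -0.12764514412646477
```

```bash
python3 -c "
from meas import *
P,_=cloud('g7');T=toolT();Q=(P-T[:3,3])@T[:3,:3]*1000
m=(np.abs(Q[...,1])<22)&(np.abs(Q[...,2]+12)<12)&(Q[...,0]>100)
r=np.where(m.any(1))[0];print(r.min(),[(i,m[i].sum(),Q[i][m[i]].mean(0)) for i in r[:14:2]])"
```

```text
0 [(np.int64(0), np.int64(33), array([124.0936,   0.1488, -16.2527])), (np.int64(2), np.int64(32), array([123.4679,  -0.5445, -16.1551])), (np.int64(4), np.int64(33), array([122.8159,  -0.3208, -16.1317])), (np.int64(6), np.int64(33), array([122.1774,  -0.3146, -16.0606])), (np.int64(8), np.int64(33), array([121.5083,  -0.3354, -16.0776])), (np.int64(10), np.int64(33), array([120.8669,  -0.3441, -16.0028])), (np.int64(12), np.int64(33), array([120.1516,  -0.3232, -16.1565]))]
```

The tip was just cut off by the image edge, so the grip is normal. Carrying on to bed_l.

```bash
python3 -m creep '[[0.088,0.929,0,0,0,-0.125,1],[0.088,0.929,0,0,0,-0.125,1],[0.088,0.929,0,0,0,-0.125,1],[0.088,0.929,0,0,0,-0.125,1],[0.088,0.929,0,0,0,-0.125,1],[0.088,0.929,0,0,0,-0.125,1],[0.088,0.929,-0.2,0,0,-0.125,1],[0.088,0.929,-0.2,0,0,-0.125,1],[0.088,0.929,-0.2,0,0,-0.125,1],[0.088,0.929,-0.2,0,0,-0.125,1],[0.088,0.929,-0.2,0,0,-0.125,1],[0.088,0.929,-0.2,0,0,-0.125,1]]' 40 >/dev/null;python3 -m creep '[[0,0,0,0,0,0,1],[0,0,0,0,0,0,1],[0,0,0,0,0,0,1]]' 40
```

```text
time: 25.75
tool_pos: [0.5305, 0.0675, 0.0711]
tcp_rot: [0.0, 0.998, -0.056, -0.0]
wrist_force: [0.5, -0.0, 0.2]
finger_gap: 0.0216
grip_force: 40.0
```

```bash
python3 -m creep '[[0,0,-0.6,0,0,0,1],[0,0,-0.6,0,0,0,1],[0,0,-0.4,0,0,0,1],[0,0,-0.2,0,0,0,1],[0,0,-0.1,0,0,0,1],[0,0,-0.08,0,0,0,1],[0,0,0,0,0,0,1],[0,0,0,0,0,0,1]]' 40; python3 -m creep '[[0,0,0,0,0,0,0.41],[0,0,0,0,0,0,0.41],[0,0,0,0,0,0,0.41]]'; python3 -m creep '[[0,0,0.3,0,0,0,0.41],[0,0,0.6,0,0,0,0.41],[0,0,1,0,0,0,0.41],[0,0,1,0,0,0,0.41],[0,0,0,0,0,0,0.41],[0,0,0,0,0,0,0.41]]'; python3 snap.py g8
```

```text
time: 26.75
tool_pos: [0.5309, 0.0684, 0.0123]
tcp_rot: [-0.0, 0.998, -0.056, 0.0]
wrist_force: [0.0, 0.5, -1.1]
finger_gap: 0.022
grip_force: 40.0
time: 27.12
tool_pos: [0.5307, 0.0683, 0.012]
tcp_rot: [-0.0, 0.998, -0.056, 0.0]
wrist_force: [0.8, -0.0, 0.3]
finger_gap: 0.0278
grip_force: 0.0
time: 27.88
tool_pos: [0.5304, 0.0683, 0.0989]
tcp_rot: [-0.0, 0.998, -0.056, 0.0]
wrist_force: [-1.0, 0.2, -0.4]
finger_gap: 0.0277
grip_force: 0.0
27.925 [0.52983302 0.06831028 0.09804573] [ 5.62190253e-05  9.98440239e-01 -5.58262850e-02 -7.15943683e-04] 0.027835970945890822
```

View pics/g8.png

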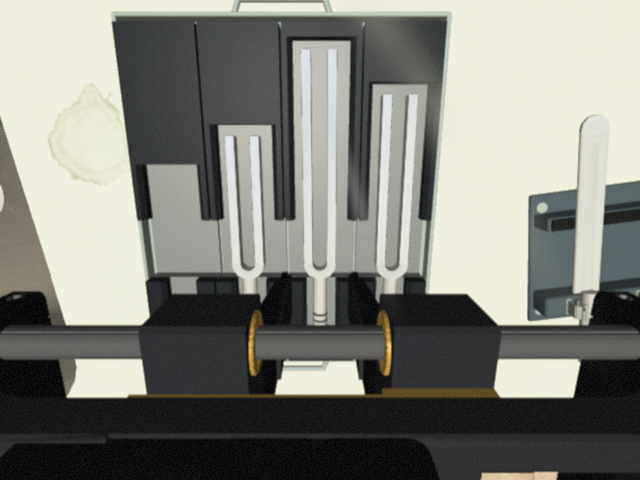

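g8: fork_l is seated (tips at (320,50)), with s and m fine. Last is fork_xs.

```bash
python3 -m creep '[[-0.064,-0.965,0,0,0,0.1,0.41],[-0.064,-0.965,0,0,0,0.1,0.16],[-0.064,-0.965,0,0,0,0.1,0.16],[-0.064,-0.965,0,0,0,0.1,0.16],[-0.064,-0.965,-0.1,0,0,0.1,0.16],[-0.064,-0.965,-0.1,0,0,0.1,0.16],[-0.064,-0.965,-0.1,0,0,0.1,0.16],[-0.064,-0.965,-0.1,0,0,0.1,0.16],[-0.064,-0.965,-0.1,0,0,0.1,0.16],[-0.064,-0.965,-0.1,0,0,0.1,0.16],[-0.064,-0.965,-0.1,0,0,0.1,0.16],[-0.064,-0.965,-0.1,0,0,0.1,0.16]]' 40 >/dev/null; python3 -m creep '[[-0.064,-0.965,-0.1,0,0,0.1,0.16],[-0.064,-0.965,-0.1,0,0,0.1,0.16],[-0.064,-0.965,-0.1,0,0,0.1,0.16],[0,0,0,0,0,0,0.16],[0,0,0,0,0,0,0.16],[0,0,0,0,0,0,0.16]]' 40
```

```text
time: 30.18
tool_pos: [0.5017, -0.3648, 0.0654]
tcp_rot: [-0.0, 1.0, 0.01, -0.0]
wrist_force: [0.1, 0.2, 0.6]
finger_gap: 0.0402
grip_force: 0.0
```

```bash
python3 -m creep '[[-0.02,-0.01,-0.6,0,0,0,0.16],[0,0,-0.58,0,0,0,0.16],[0,0,-0.4,0,0,0,0.16],[0,0,0,0,0,0,0.16],[0,0,0,0,0,0,0.16],[0,0,0,0,0,0,1],[0,0,0,0,0,0,1],[0,0,0,0,0,0,1],[0,0,0,0,0,0,1]]' 40;  python3 -m creep '[[0,0,0.15,0,0,0,1],[0,0,0.3,0,0,0,1],[0,0,0.5,0,0,0,1],[0,0,1,0,0,0,1],[0,0,1,0,0,0,1],[0,0,0,0,0,0,1],[0,0,0,0,0,0,1]]' 40; python3 snap.py g9; python3 held.py g9 80
```

```text
time: 31.3
tool_pos: [0.5015, -0.3665, 0.019]
tcp_rot: [0.0, 1.0, 0.01, 0.0]
wrist_force: [0.0, -0.1, 2.0]
finger_gap: 0.0211
grip_force: 40.0
time: 32.17
tool_pos: [0.5009, -0.366, 0.1066]
tcp_rot: [-0.0, 1.0, 0.01, -0.0]
wrist_force: [-0.6, 0.5, -0.5]
finger_gap: 0.0214
grip_force: 40.0
32.225 [ 0.50045105 -0.36561305  0.10566235] [-7.07343272e-04  9.99953378e-01  9.59620536e-03 -8.09319841e-04] 0.021830233769000215
pitch deg 2.6559320877796697 (+ tips low) top at x=0, z -18.409632114478335 axis below tcp z by 13.409632114478335 tip x 52.80807396439035 origin x rel tcp -27.191926035609647 y near/far 0.44339628915682816 0.5055061253787283
```

```bash
python3 -m creep '[[0.074,0.988,0,0,0,-0.0837,1],[0.074,0.988,0,0,0,-0.0837,1],[0.074,0.988,0,0,0,-0.0837,1],[0.074,0.988,0,0,0,-0.0837,1],[0.074,0.988,0,0,0,-0.0837,1],[0.074,0.988,0,0,0,-0.0837,1],[0.074,0.988,0,0,0,-0.0837,1],[0.074,0.988,0,0,0,-0.0837,1],[0.074,0.988,0,0,0,-0.0837,1],[0.074,0.988,0,0,0,-0.0837,1],[0.074,0.988,0,0,0,-0.0837,1],[0.074,0.988,0,0,0,-0.0837,1]]' 40 >/dev/null;python3 -m creep '[[0.074,0.988,-0.2,0,0,-0.0837,1],[0.074,0.988,-0.2,0,0,-0.0837,1],[0.074,0.988,-0.2,0,0,-0.0837,1],[0.074,0.988,-0.2,0,0,-0.0837,1],[0.074,0.988,-0.2,0,0,-0.0837,1],[0.074,0.988,-0.2,0,0,-0.0837,1],[0,0,0,0,0,0,1],[0,0,0,0,0,0,1],[0,0,0,0,0,0,1]]' 40; python3 snap.py g10; python3 held.py g10 80
```

```text
time: 34.85
tool_pos: [0.541, 0.1664, 0.0707]
tcp_rot: [0.0, 0.998, -0.057, -0.0]
wrist_force: [-0.6, -0.2, 0.1]
finger_gap: 0.0215
grip_force: 40.0
34.9 [0.5411432  0.16643293 0.07092176] [ 7.54807502e-05  9.98391150e-01 -5.67018844e-02 -4.09521585e-05] 0.021635805634142437
pitch deg 3.0294784943098083 (+ tips low) top at x=0, z -17.47455442201413 axis below tcp z by 12.47455442201413 tip x 52.202404417771255 origin x rel tcp -27.797595582228745 y near/far 0.20638658641011176 0.2493054698626178
```

View pics/g10.png

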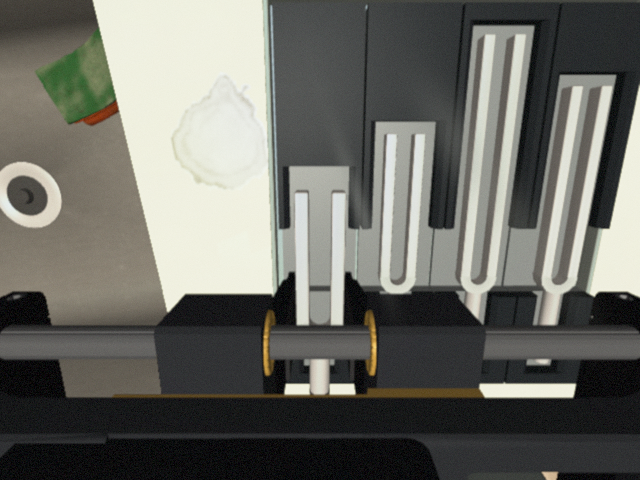

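g10: fork_xs (tines at cols 302/338, tips at row 192) is held aligned over the short recess. Lower and release.

```bash
python3 -m creep '[[0,0.01,-0.6,0,0,0,1],[0,0,-0.6,0,0,0,1],[0,0,-0.4,0,0,0,1],[0,0,-0.2,0,0,0,1],[0,0,-0.1,0,0,0,1],[0,0,-0.07,0,0,0,1],[0,0,0,0,0,0,1],[0,0,0,0,0,0,1]]' 40; python3 -m creep '[[0,0,0,0,0,0,0.41],[0,0,0,0,0,0,0.41],[0,0,0,0,0,0,0.41]]'; python3 -m creep '[[0,0,0.3,0,0,0,0.41],[0,0,0.6,0,0,0,0.41],[-0.3,0,1,0,0,0,0.41],[-0.3,-0.8,1,0,0,0,0.41],[-0.3,-0.8,1,0,0,0,0.41],[-0.3,-0.8,0.5,0,0,0,0.41],[0,0,0,0,0,0,0.41],[0,0,0,0,0,0,0.41],[0,0,0,0,0,0,0.41]]'; python3 snap.py g11
python3 - <<'E'
from meas import *
P,I=cloud("g11");P=P.reshape(-1,3)*1000
a=np.radians(-6.44)
for n,x,y,t in(("xs",513.8,170.1,80),("s",508.3,120.3,105),("l",502.7,70.5,155),("m",497.2,20.8,130)):
    D=P[:,:2]-[x,y];X=D@[np.cos(a),np.sin(a)];Y=D@[-np.sin(a),np.cos(a)]
    m=(np.abs(np.abs(Y)-8)<1.5)
    for lo,hi in((53,60),(t-12,t-4)):print(n,lo,hi,np.percentile(P[m&(X>lo)&(X<hi),2],[50,90]).round(1),"expect top 27")
E
```

```text
time: 35.9
tool_pos: [0.5415, 0.1677, 0.0123]
tcp_rot: [-0.0, 0.998, -0.056, 0.0]
wrist_force: [-0.2, 1.1, -0.5]
finger_gap: 0.0214
grip_force: 40.0
time: 36.28
tool_pos: [0.5412, 0.1676, 0.012]
tcp_rot: [-0.0, 0.998, -0.056, 0.0]
wrist_force: [0.2, 0.4, -0.5]
finger_gap: 0.0278
grip_force: 0.0
time: 37.4
tool_pos: [0.5048, 0.0962, 0.1431]
tcp_rot: [0.0, 0.998, -0.056, -0.001]
wrist_force: [0.3, 0.1, -0.2]
finger_gap: 0.028
grip_force: 0.0
37.45 [0.50477915 0.09618907 0.1430243 ] [ 2.88684840e-05  9.98449757e-01 -5.56549724e-02 -7.78647194e-04] 0.02784592318451599
xs 53 60 [27. 28.] expect top 27
xs 68 76 [27.1 27.9] expect top 27
s 53 60 [26.9 27.7] expect top 27
s 93 101 [27.  27.9] expect top 27
l 53 60 [26.9 27.8] expect top 27
l 143 151 [26.9 27.8] expect top 27
m 53 60 [26.9 28. ] expect top 27
m 118 126 [26.9 27.8] expect top 27
```

View pics/g11.png

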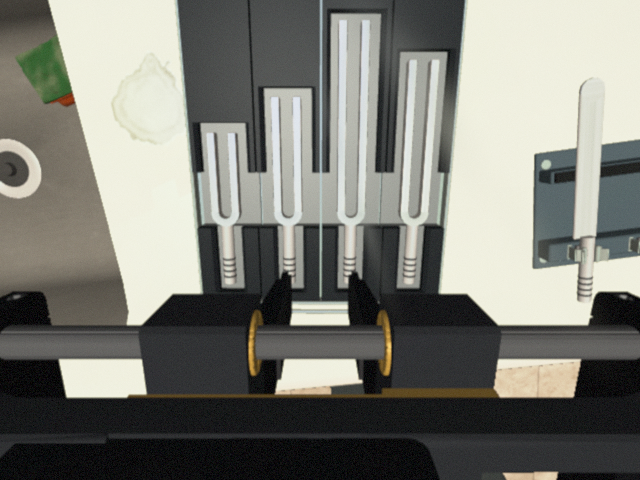

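g11: all four forks lie flat in their own recesses, tops at 27 mm, stems in the narrow part (row ~250), and the spatula is still in its clip. I'll check the mirror with the top camera.

```bash
python3 -c "
from h import *
c=read_camera('top');cv2.imwrite('pics/t2.png',cv2.resize(c['pixels'][150:310,310:500,::-1],None,fx=3,fy=3))"
```

```text
(no output)
```

View pics/t2.png

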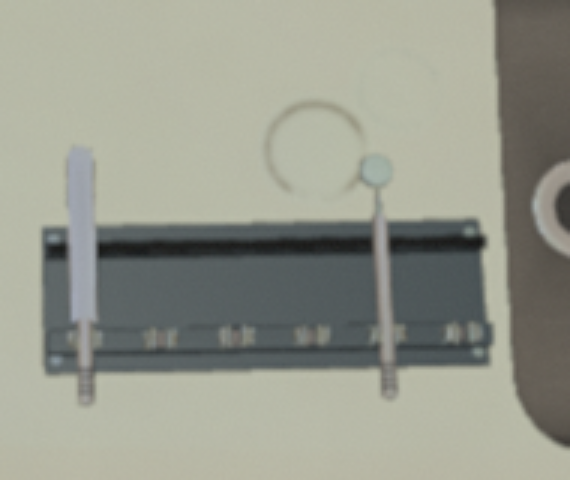

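The mirror (crop col 380) and spatula (col 83) are in their clips, and the other four clips are empty.

```bash
python3 -c "
from plant import *;print(finish_job())"
```

```text
the job is handed in; nothing more can be done
None
```

All four tuning forks lie flat in the recesses of their own length, stems in the narrow part; the mirror and spatula are still in their clips, and the job was handed in at about 37.5 s (the hand-in call returned no verdict).

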